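Two chocolate balls for a cup

ROBOT

A 6-joint arm with a two-finger parallel gripper is mounted at the origin on the work surface. World frame = base frame: x ahead of the robot, y to its left, z up, the work surface at z = 0. Lengths are in mm, angles in rad, forces in N, time in s.
With the tool pointing down it reaches from about 300 to 875 mm from the base axis. Payload 6.4 kg.
Tool frame: the origin (TCP) lies between the finger pads; the fingertips stand r.tips_ahead ahead of it and the grasp point (between the pads) lies 5 mm behind it (r.tips_ahead is the distance from the TCP to the fingertips, in mm); z points along the fingers, y is the line along which they close (so a half turn about z gives the same grasp; the last joint's range is limited). The gripper opens to 85 mm and grips with 20 to 120 N. Pads are 22 mm wide; open, the fingers measure 114 mm over their backs; the gripper's body (76 mm by 85 mm) begins 54 mm behind the grasp point. The pads swing forward as they close: fully open they stand 13 mm farther back than shut.
Start: joints at [-1.521, 0.181, 1.607, -0, 1.354, -0.206], TCP at [145.502, -556.3, 214.088] pointing down, gripper open.
Joint ranges: [-2.99, 2.99], [-0.89, 2.07], [0.3, 2.58], [-1.14, 4.28], [0, 2.63], [-3.12, 3.12]. Speed limits (rad/s): [2.57, 2.57, 3.01, 3.14, 3.14, 3.14].

INTERFACE

Orientations are given as a unit quaternion [x, y, z, w].
In Python, from plant import get_state, cams, workorder, r gives the robot as it stands.
- The arm moves only by the shell command python3 -m inch 'ROWS' [FORCE]. ROWS is JSON, a list of rows, each a list of 5 numbers: the closure, from -1 (fully open) to 1 (shut), then the shift along the tool's x, y, z each as a share of 0.02 m, from -1 to 1, then the turn about the tool's z as a share of 180 degrees, from -1 to 1. A call has 1 to 20 rows; each row shifts and turns the commanded pose from where the row before left it, along the tool's axes as they then stand; what a row does not reach is not made up. A row lasts 1/12 s, in which the tool goes at most 41.7 mm and 7.16 degrees, less where a joint would pass 70% of its speed; a pose out of reach is approached as far as the arm can. A call with a number of a shift or a turn outside -1 to 1 is refused whole. A call with a gripper value outside its range is refused whole. The fingers move at their own pace and stop on an object; FORCE is the grip in N (left out, the last holds). Time passes only in rows, so rows that do not move let the fingers close. It gives the time, the measured TCP pose, the force, the opening and the grip force at its end, in the units of the state.
- get_state(): the state, without advancing time (a new reading comes with each control period).
- cams.camera(name): name is "scene" or "side" or "wrist"; returns a dict with "image" (400x640x3 uint8, red, green, blue), "fx", "fy", "cx", "cy" (pixels), "distortion" ([k1, k2, p1, p2, k3] as OpenCV has them; the pictures are not rectified), "pose" (4x4, takes a point from camera to world coordinates). Camera axes: x right, y down, z forward; pixel columns grow to the right and rows downward; lengths in mm; the calibration is good to about 2 mm. A picture is of the moment at which its call begins. There is no depth.
- workorder.sign_off(): hands the job in; it is judged then, once.
Trained networks look in a picture, given as the dict that the camera call returned (one of the last four; its "shot" number tells which), for a name from the list of things; names that differ only in an ending like _2 or _b are one class to them, and where a whole thing is asked for, a point or a joint stands for the part that bears it (a point fixed in the world has none). Each returns a list of dicts, best first, with "p" (0 to 1); they miss things now and then, are a little off and sometimes report something else, mostly with a low value. They report only what shows in the picture. A call takes as long as a camera call. They do not tell look-alikes from the thing itself.
- cams.cut_out(picture, query): "pixels" (400x640 bool, what is visible of it).
- cams.spot_point(picture, query): "at" ([x, y, z] in mm, in world coordinates, good to about 4 mm: a listed point, or the origin of a listed thing).
The state is a dict: "clock": time; "joint_pos": joint angles; "joint_velocities": joint speeds; "joint_torque": joint torques, N m; "tcp_pos": TCP position; "eef_rot": TCP orientation; "force": force on the tool from outside, world axes, zero at the start; "ft_torque": the same for the moment, N m; "opening": finger opening in mm; "finger_force": force on a finger pad.
Only numpy, scipy, OpenCV 4.12 (cv2) and the standard library are available. Lean on these libraries where they do the work, as an engineer would, in place of code of your own. Each camera call takes 0.05 s, during which the arm holds its last target. There are 200 camera calls.

TASK

The ball dispenser has just been refilled: lower its hopper lid fully shut. Stand the upright maroon cup under the dispenser's chute, on the black pad, and turn the paddle knob two clicks so that exactly two drinking-chocolate balls drop into the cup. Then carry the cup, kept upright, to the steel tray and set it down there beside the teaspoon without dropping it, leaving the other things on the counter where they are.

Things in the scene. Friction and masses are not known exactly. Their poses are not given: they have to be found in the camera images.
- dispenser: Slim cream ball dispenser, fixed. Origin on the counter straight under its wheel's axis; x points from the chute to the back, y to the lid's hinge side, z up. Base plate 6 mm thick, x -150 to 110 mm, 100 mm wide. Body x -48 to 100, y -24 to 24, up to z 208; above it a clear hopper, x -18 to 108, y -18 to 40, rim at z 264. A boss 34 mm thick on the -y side, out to y -46, carries the knob.
- chute_lip (a point): Middle of the chute's lower end, on its floor, at (-82, 0, 84) mm in the dispenser's frame. The steel chute, 35 mm wide, slopes down from the body towards the dispenser's -x; underside of the lip at z 80 mm, side walls up to z 92 mm at the lip and 103 mm at the body. Balls roll off it into the cup.
- cup_spot (a point): Centre of the black round pad on the base plate, 6 mm above the counter, at (-105, 0, 6) mm in the dispenser's frame: where the cup stands under the chute. The lip then reaches 9 mm over the cup's near rim, 10 mm above it, so the cup cannot come straight down there: bring it in low from the front (the dispenser's -x) and take it out the same way.
- paddle_axis (a point): On the knob's level axis, mid-width of its wings, at (0, -63, 170) mm in the dispenser's frame; the axis runs along the dispenser's y. Maroon knob: hub 26 mm in diameter (y -47 to -81 mm), four wings reaching 44 mm from the axis, 9 mm thick, 30 mm wide (y -48 to -78 mm). At each click the wings stand like an X, 45 degrees from the vertical. Free space above the knob and at its -y side.
- paddle (a joint): Turn of the knob in rad, 0 at first, growing as its upper wings move to the dispenser's -x; stopped at -0.2. A click is a quarter turn (1.571) and drops one ball in its last part. The detent resists with up to 0.12 N m (4 N at 30 mm), passes its crest half-way and then pulls the knob on to the next click, where it stays. So push the upper rear wing over to the front to about 3/4 of the click, then back off.
- lid (a joint): Angle of the hopper's lid in rad: 0 shut, starting between 1.0 and 1.35. The hinge is stiff (0.06 N m of friction): the lid stays where it is left and has to be brought all the way down.
- lid_hinge (a point): Middle of the lid's level hinge line, at (45, 40, 264) mm in the dispenser's frame; the line runs along the dispenser's x. Cream lid: 132 mm along the hinge, 62 mm from hinge to free edge, 5 mm thick, 90 g. Shut, it reaches from the hinge to the dispenser's -y, underside at z 264, top at z 269 mm; open, its free edge is up and its outer face looks to +y.
- lid_edge (a point): Middle of the lid's free edge, 62 mm from the hinge line, where a 30 mm wide maroon tab stands out another 5 mm. It moves with the lid.
- cup: The maroon ceramic cup that stands mouth up, no handle, 136 to 221 g. Origin at the centre of its underside, z up. 64 mm high, 64 mm outer diameter at the rim, tapering evenly to 51 mm at the foot; wall 3.5 mm, inner floor 4.5 mm above the underside.
- tray: Low steel serving tray, fixed, 220 mm (its x) by 160 mm (its y), rim 14 mm high, floor and walls 3 mm thick. Origin at the centre of its underside. The teaspoon lies along x on its -y half; the +y half is free.
- teaspoon: Steel teaspoon, 135 mm long, lying along its x axis on the tray; a bystander. Origin on its underside at mid-length, bowl to +x, 8 mm high at most.
- ball1: Dark brown drinking-chocolate ball, 25 mm in diameter, 11 g, origin at its centre; waits in the front wheel pocket and drops at the first click.
- ball2: Dark brown drinking-chocolate ball, 25 mm in diameter, 11 g, origin at its centre; lies in the top wheel pocket and drops at the second click.
- ball3: Dark brown drinking-chocolate ball, 25 mm in diameter, 11 g, origin at its centre; number 3 in the queue; stays in the dispenser.
- ball4: Dark brown drinking-chocolate ball, 25 mm in diameter, 11 g, origin at its centre; number 4 in the queue; stays in the dispenser.
- ball5: Dark brown drinking-chocolate ball, 25 mm in diameter, 11 g, origin at its centre; number 5 in the queue; stays in the dispenser.
- spare_cup: An identical maroon cup standing mouth down (foot up), 64 mm high; a bystander. Origin at the centre of its rim, on the counter.
- jar: Lidded glass jar, 72 mm in diameter, 106 mm high with its steel lid and knob; a bystander. Origin at the centre of its underside.
Not all that is in view belongs to the job. What is shaped like the cup but green or purple is not meant.

How it is judged (in metres and radians):
On the way, in this order (a step that is already met when the one before it is completed fails the run):
1. the cup stands upright on the pad under the chute (within 15 mm of its centre), let go (horizontal distance between cup and cup_spot below 0.015 m and z of cup in the frame of cup_spot between -0.003 and 0.004 m and angle between cup's own z axis and vertical below 0.1 rad and contact force between the fingers and cup below 0.1 N), for 0.2 s.
2. the knob rests two clicks on and the first two balls lie in the cup, still under the chute (value of joint paddle between 2.95 and 3.35 rad and horizontal distance between each of ball1, ball2 and cup below 0.03 m and z of ball1 in the frame of cup between 0.005 and 0.058 m and z of ball2 in the frame of cup between 0.005 and 0.058 m and horizontal distance between cup and cup_spot below 0.03 m), for 0.2 s.
At the end, for the whole second after the job is handed in: Lid shut (within 0.06 rad); knob at two clicks (within 0.2 rad); the first two balls in the cup, the other three in the dispenser; cup upright, flat on the tray's floor inside its rim, at rest and let go; teaspoon still lying on the tray (value of joint lid below 0.06 rad and value of joint paddle between 2.95 and 3.35 rad and horizontal distance between each of ball1, ball2 and cup below 0.03 m and z of ball1 in the frame of cup between 0.005 and 0.058 m and z of ball2 in the frame of cup between 0.005 and 0.058 m and height (world z) of each of ball3, ball4, ball5 above 0.12 m and x of cup in the frame of tray between -0.08 and 0.08 m and y of cup in the frame of tray between -0.05 and 0.05 m and z of cup in the frame of tray between 0.001 and 0.006 m and angle between cup's own z axis and vertical below 0.1 rad and linear speed of cup below 0.02 m/s and contact force between the fingers and cup below 0.1 N and y of teaspoon in the frame of tray between -0.08 and 0.08 m and x of teaspoon in the frame of tray between -0.08 and 0.08 m and z of teaspoon in the frame of tray below 0.012 m); the robot touches nothing.
It fails at once if the knob is turned on towards a third click (past 2.5 clicks), or a third ball comes out (value of joint paddle above 3.9 rad or not (height (world z) of ball3 above 0.12 m) or not (height (world z) of ball4 above 0.12 m) or not (height (world z) of ball5 above 0.12 m)).
It fails at once if the cup tips by more than 35 degrees (angle between cup's own z axis and vertical above 0.61 rad).
It fails at once if the cup is dropped or knocked: faster than 0.6 m/s while not held (linear speed of cup above 0.6 m/s and contact force between the fingers and cup below 0.1 N).
It fails at once if the spare cup, the jar or the teaspoon is moved by more than 30 mm (distance of any of spare_cup, jar, teaspoon from where it was at the start of the episode above 0.03 m).
It also fails if it takes over 72 s, if anything falls off the work surface, if the arm or the gripper's body presses on something with over 40 N, if the wrist force passes 120 N, or if a joint passes its speed limit or range.

## Working session

There is one attempt and no reset: what is moved stays moved. The work goes in short steps, Python scripts to look and compute and a shell command to move; the robot and the scene stay as the last step left them, time stands still between calls to the robot, and variables do not carry over. Pictures are saved under pics/ and viewed, at most 13 in all, crops included, and the job is handed in when it is done.

```bash
ls; mkdir -p pics
python3 - <<'E'
from plant import get_state,cams,r
import cv2
s=get_state();print(s['clock'],s['tcp_pos'],s['eef_rot'],s['opening'],r.tips_ahead)
for n in['scene','side']:
    p=cams.camera(n);cv2.imwrite(f'pics/{n}0.png',p['image'][:,:,::-1])
    print(n,p['pose'].round(2).tolist() if hasattr(p['pose'],'round') else p['pose'],p['fx'],p['distortion'])
    for q in['dispenser','chute_lip','cup_spot','paddle_axis','lid_hinge','lid_edge','cup','spare_cup','tray','teaspoon','jar']:
        print(q,[(round(d['p'],2),[round(float(v)) for v in d['at']]) for d in cams.spot_point(p,q)[:4]])
E
```

```text
pics
0.0 [ 145.47144231 -555.70041233  213.19573272] [ 9.91833354e-01  1.27537689e-01  8.90015949e-05 -8.52820549e-04] 85.05854694789468 14.0
scene [[-0.22, 0.69, -0.69, 1120.99], [0.98, 0.14, -0.17, 76.6], [-0.01, -0.71, -0.7, 800.11], [0.0, 0.0, 0.0, 1.0]] 394.3169935355381 [-0.03241478  0.          0.          0.          0.        ]
dispenser [(0.59, [589, 197, -1])]
chute_lip [(0.6, [506, 192, 82])]
cup_spot [(0.73, [487, 192, 5])]
paddle_axis [(0.85, [587, 130, 173])]
lid_hinge [(0.62, [635, 238, 260])]
lid_edge [(0.69, [632, 211, 318])]
cup [(0.95, [389, -386, 3]), (0.88, [330, -296, -3]), (0.7, [436, -273, -2]), (0.61, [343, -176, -2])]
spare_cup [(0.63, [498, -402, 4])]
tray [(0.77, [536, -53, -2]), (0.73, [507, 192, 83])]
teaspoon [(0.73, [522, -116, 3]), (0.61, [633, 238, 262])]
jar [(0.83, [596, -299, 2])]
side [[-0.98, -0.07, 0.16, 320.4], [-0.17, 0.54, -0.83, 799.54], [-0.03, -0.84, -0.54, 727.58], [0.0, 0.0, 0.0, 1.0]] 463.6667074748482 [-0.08079313  0.          0.          0.          0.        ]
dispenser [(0.95, [588, 191, 4])]
chute_lip [(0.94, [505, 192, 88])]
cup_spot [(0.66, [486, 188, 7])]
paddle_axis [(0.67, [589, 129, 172])]
lid_hinge [(0.73, [633, 234, 265]), (0.47, [589, 128, 172])]
lid_edge [(0.72, [634, 208, 324])]
cup [(0.93, [328, -303, -1]), (0.76, [341, -174, 1]), (0.72, [387, -385, -2]), (0.62, [433, -273, 0])]
spare_cup [(0.78, [498, -399, -4])]
tray [(0.74, [541, -57, -4]), (0.34, [484, 189, 8]), (0.24, [634, 237, 263])]
teaspoon [(0.48, [526, -106, 6])]
jar [(0.82, [592, -295, 5])]
```

View pics/scene0.png

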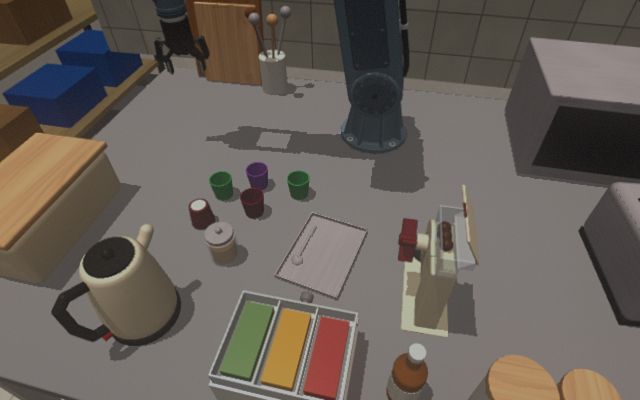

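View pics/side0.png

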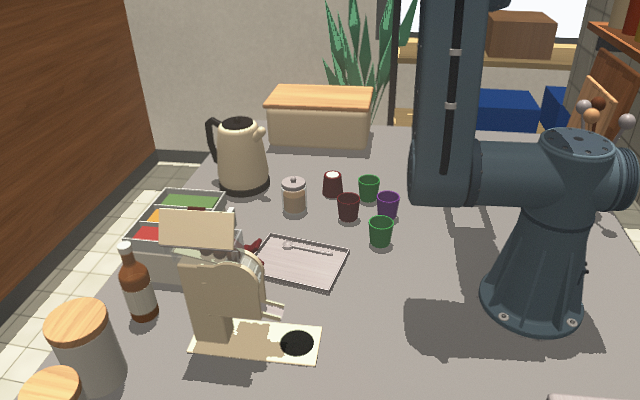

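The upright maroon cup is at about scene (253,203) and side (348,207), which puts it near world (434,-273). The foot-up cup at scene (202,213) is the spare. The green and purple cups are decoys. The dispenser's yaw is about 0, with its origin near (588,193). The lid is open at scene (468,225) and the knob is at (408,238).

```bash
python3 -m inch '[[-1,0,0,0,0.0272],[-1,0,0,0,0.0271],[-1,0,0,0,0.0271],[-1,0.96,-0.94,0,0],[-1,0.96,-0.94,0,0],[-1,0.96,-0.94,0,0],[-1,0.96,-0.94,0,0],[-1,0.96,-0.94,0,0],[-1,0.96,-0.94,0,0],[-1,0.96,-0.94,0,0],[-1,0.96,-0.94,0,0],[-1,0.96,-0.94,0,0],[-1,0.96,-0.94,0,0],[-1,0.96,-0.94,0,0],[-1,0.96,-0.94,0,0],[-1,0.96,-0.94,0,0],[-1,0,0,0,0]]' 40
cat > h.py <<'E'
import numpy as np
from scipy.optimize import least_squares
from plant import get_state,cams
L=dict(dispenser=(0,0,0),chute_lip=(-82,0,84),cup_spot=(-105,0,6),paddle_axis=(0,-63,170),lid_hinge=(45,40,264))
def see(cam,qs,near=None,n=1):
    p=cams.camera(cam);return {q:[(round(d['p'],2),np.round(d['at'],1).tolist()) for d in cams.spot_point(p,q)[:n]] for q in qs}
def fit(obs):
    f=lambda v:np.concatenate([(np.array([v[0]+np.cos(v[2])*L[k][0]-np.sin(v[2])*L[k][1],v[1]+np.sin(v[2])*L[k][0]+np.cos(v[2])*L[k][1]])-np.array(a)[:2]) for k,a in obs])
    s=least_squares(f,[588,193,0],loss='soft_l1',x_scale=[1,1,.01]);return s.x
E
python3 - <<'E'
from h import *
s=get_state();print(s['tcp_pos'].round(1) if hasattr(s['tcp_pos'],'round') else s['tcp_pos'],s['eef_rot'])
print(see('wrist',['cup'],n=4))
obs=[]
for c in('scene','side'):
    for _ in range(2):
        for k,v in see(c,L).items():
            for p,a in v:
                if p>.4: obs.append((k,a))
print(fit(obs)); print(see('side',['lid_edge','tray','cup'],n=4))
E
```

```text
clock: 2.62
tcp_pos: [397.6, -308.8, 214.2]
eef_rot: [1.0, 0.002, 0.001, -0.001]
force: [-0.3, -0.5, 0.2]
opening: 85.5
finger_force: 0.0
[ 397.6 -308.8  214.2] [ 9.99997863e-01  1.86698780e-03  6.99041288e-04 -5.46660853e-04]
{'cup': [(0.74, [438.3, -276.2, 1.5]), (0.71, [339.4, -171.1, 0.8]), (0.58, [388.0, -387.8, -1.4]), (0.57, [328.0, -302.7, -2.3])]}
[5.88544056e+02 1.93989480e+02 2.69743865e-02]
{'lid_edge': [(0.74, [586.0, 193.0, 1.7]), (0.65, [634.1, 207.8, 322.1])], 'tray': [(0.58, [536.1, -55.8, -5.5])], 'cup': [(0.88, [336.9, -174.4, 0.5]), (0.83, [329.0, -300.6, -0.8]), (0.69, [389.4, -387.0, -1.7]), (0.59, [434.7, -275.0, 2.2])]}
```

```bash
python3 -m inch '[[-1,0.95,-0.85,0,0],[-1,0.95,-0.85,0,0],[-1,0,0,0.9,0],[-1,0,0,0.9,0],[-1,0,0,0.9,0],[-1,0,0,0.9,0],[-1,0,0,0.9,0],[-1,0,0,0.9,0],[-1,0,0,0.9,0],[-1,0,0,0.9,0],[-1,0,0,0.8,0],[-1,0,0,0.6,0],[-1,0,0,0,0]]' 40
python3 - <<'E'
from plant import cams
import cv2
p=cams.camera('wrist');cv2.imwrite('pics/w1.png',p['image'][:,:,::-1])
print([(round(d['p'],2),d['at']) for d in cams.spot_point(p,'cup')])
E
```

```text
clock: 5.2
tcp_pos: [431.6, -276.5, 39.6]
eef_rot: [1.0, -0.0, -0.002, -0.002]
force: [-0.6, 0.5, -0.2]
opening: 85.5
finger_force: 0.0
[(0.87, [390.2, -388.6, -0.7]), (0.87, [326.4, -296.7, 1.9]), (0.86, [437.0, -271.9, -0.0])]
```

View pics/w1.png

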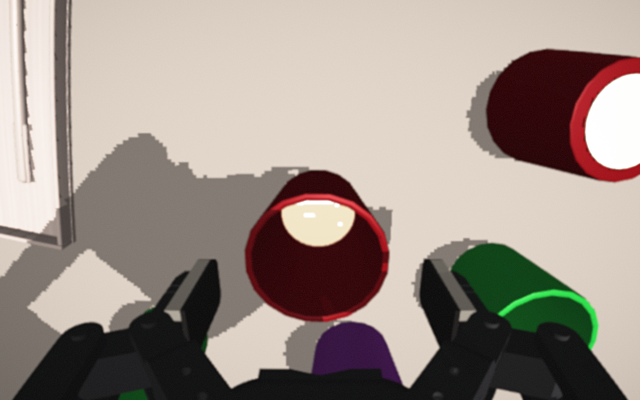

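The picture shows the cup's mouth at (317,255), between the pads at x 215 and 425, and slightly ahead of them. I'll shift 4 mm forward, close and lift.

```bash
python3 -m inch '[[-1,0.25,-0.1,0,0],[1,0,0,0,0],[1,0,0,0,0],[1,0,0,0,0],[1,0,0,0,0],[1,0,0,0,0],[1,0,0,0,0],[1,0,0,0,0],[1,0,0,0,0]]' 40
python3 -m inch '[[1,0,0,-0.3,0],[1,0,0,-0.6,0],[1,0,0,-0.8,0],[1,0,0,-0.8,0],[1,0,0,-0.8,0],[1,0,0,-0.8,0],[1,0,0,-0.8,0],[1,0,0,0,0]]'
python3 - <<'E'
from h import *
print(see('side',['cup'],n=4),see('scene',['cup'],n=4))
E
```

```text
clock: 6.05
tcp_pos: [441.9, -281.8, 46.8]
eef_rot: [1.0, 0.0, 0.004, 0.006]
force: [0.1, -8.1, 13.5]
opening: -0.0
finger_force: 7.1
clock: 6.72
tcp_pos: [439.5, -276.8, 143.8]
eef_rot: [1.0, 0.0, 0.002, 0.002]
force: [0.1, -0.6, -0.4]
opening: -0.1
finger_force: 0.0
{'cup': [(0.9, [434.7, -260.4, -0.3]), (0.75, [389.1, -387.6, 0.5]), (0.64, [339.6, -173.6, -1.6]), (0.56, [331.6, -298.9, -1.9])]} {'cup': [(0.89, [389.3, -382.0, -1.5]), (0.81, [328.2, -297.3, -1.7]), (0.8, [438.0, -257.1, 2.7]), (0.8, [342.3, -172.7, -1.3])]}
```

Run:
```python
from plant import cams
import cv2,numpy as np
a=cams.camera('wrist')['image'];b=cams.camera('side')['image'][100:300,250:500]
cv2.imwrite('pics/w2.png',np.hstack([cv2.resize(a,(480,300)),cv2.resize(b,(300,300))])[:,:,::-1])
```

```text
(no output)
```

View pics/w2.png

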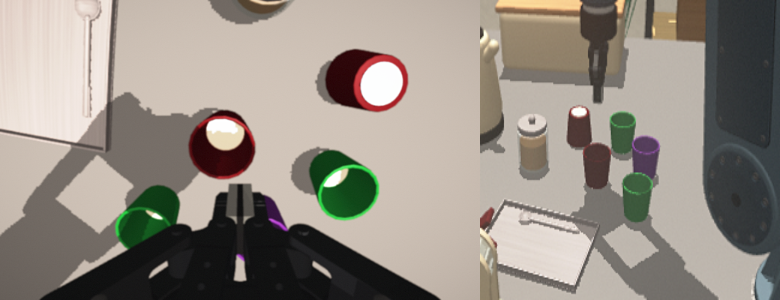

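The cup slipped. It still stands upright, now near (436,-258), and the gripper is shut at z 144 in front of it (scene unchanged otherwise). I'll check where the pads really are relative to the TCP.

```bash
python3 -m inch '[[-1,0,0,-0.5,0],[-1,0,0,-0.5,0],[-1,0,0,0,0],[-1,0,0,0,0],[-1,0,0,0,0],[-1,0,0,0,0],[-1,0,0,0,0],[-1,0,0,0,0]]'
python3 - <<'E'
from h import *
import cv2
p=cams.camera('wrist');s=get_state();t=np.array(s['tcp_pos'])
P=np.array(p['pose']);C=np.linalg.inv(P)
K=np.array([[p['fx'],0,p['cx']],[0,p['fy'],p['cy']],[0,0,1]])
pr=lambda X:cv2.projectPoints(np.array([X],float),cv2.Rodrigues(C[:3,:3])[0],C[:3,3],K,np.array(p['distortion'],float))[0].ravel().round().astype(int)
print('cam in world rel tcp',P[:3,3]-t,'fwd',P[:3,2])
im=p['image'][:,:,::-1].copy()
for z,c in((-14,(0,0,255)),(0,(0,255,0)),(14,(255,0,0))):
    for y in(-43,0,43):
        cv2.circle(im,tuple(int(v) for v in pr(t+[0,y,z])),4,c,-1)
cv2.imwrite('pics/w3.png',im)
print([(round(d['p'],2),d['at']) for d in cams.spot_point(p,'cup')],see('side',['cup'],n=4))
E
```

```text
clock: 7.68
tcp_pos: [437.9, -275.7, 159.8]
eef_rot: [1.0, 0.0, -0.0, -0.0]
force: [-0.6, 0.0, -0.2]
opening: 85.4
finger_force: 0.0
cam in world rel tcp [ 79.64724562   0.30151462 159.90585255] fwd [-3.12156746e-01  2.36775599e-04 -9.50030584e-01]
[(0.98, [437.0, -254.3, -0.6]), (0.89, [327.4, -301.0, -1.4]), (0.73, [337.1, -174.0, 2.1]), (0.68, [388.0, -387.1, 0.2])] {'cup': [(0.94, [434.7, -256.5, 1.6]), (0.73, [487.5, 186.1, 8.7]), (0.64, [339.6, -170.3, -1.0]), (0.62, [387.9, -385.4, -1.3])]}
```

View pics/w3.png

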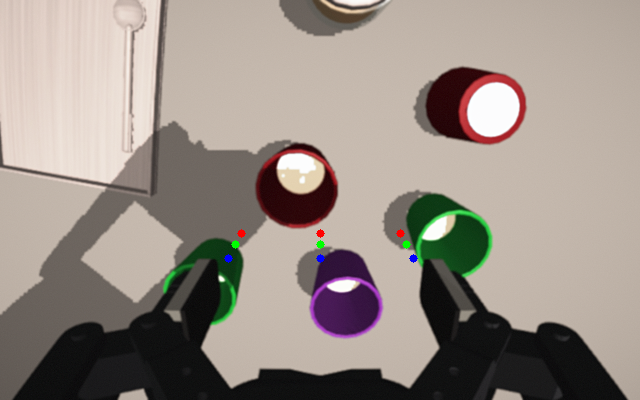

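The projection marks (TCP axis at (320,245)) show that the real fingertips, at (215,262) and (420,262), stand about 30 mm above where the stated TCP offset puts them. So the fingers closed on top of the rim. In effect the tips are at about TCP+31 when open and about TCP+18 when shut, so I'll grasp lower.

```bash
python3 -m inch '[[-1,0.1,-0.96,0,0],[-1,0,0,0.95,0],[-1,0,0,0.95,0],[-1,0,0,0.95,0],[-1,0,0,0.95,0],[-1,0,0,0.95,0],[-1,0,0,0.95,0],[-1,0,0,0.9,0],[-1,0,0,0.6,0],[-1,0,0,0,0]]' 40
python3 - <<'E'
from h import *
import cv2
a=cams.camera('wrist');b=cams.camera('side')
print([(round(d['p'],2),d['at']) for d in cams.spot_point(a,'cup')])
cv2.imwrite('pics/w4.png',np.hstack([cv2.resize(a['image'],(480,300)),cv2.resize(b['image'][120:240,270:390],(300,300))])[:,:,::-1])
E
```

```text
clock: 8.72
tcp_pos: [438.4, -255.2, 13.6]
eef_rot: [1.0, -0.0, -0.002, -0.002]
force: [0.1, 0.1, 0.4]
opening: 85.5
finger_force: 0.0
[(0.88, [440.1, -257.9, 0.4]), (0.64, [389.9, -387.2, 0.6]), (0.63, [326.9, -301.7, -1.8])]
```

View pics/w4.png

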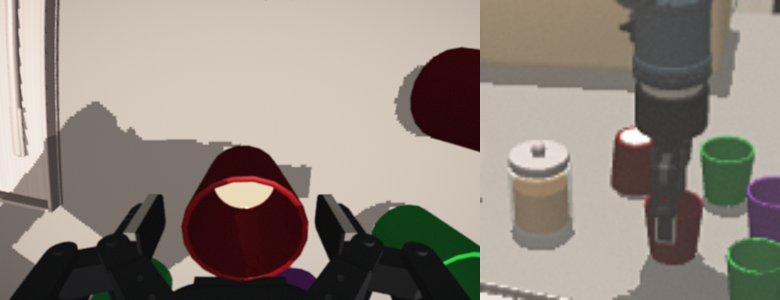

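The side crop shows the fingertip well below the rim, at (665,243) with the cup spanning rows 190 to 262. In the wrist view the cup lies between the pads. Closing now.

```bash
python3 -m inch '[[1,0,0,0,0],[1,0,0,0,0],[1,0,0,0,0],[1,0,0,0,0],[1,0,0,0,0],[1,0,0,0,0]]' 40
python3 -m inch '[[1,0,0,-0.3,0],[1,0,0,-0.6,0],[1,0,0,-0.8,0],[1,0,0,-0.8,0],[1,0,0,-0.8,0],[1,0,0,-0.8,0],[1,0,0,-0.8,0],[1,0,0,0,0]]'
python3 - <<'E'
from h import *
for c in('side','scene','wrist'):print(see(c,['cup'],n=4))
E
```

```text
clock: 9.37
tcp_pos: [441.1, -257.5, 17.9]
eef_rot: [1.0, 0.0, 0.001, 0.001]
force: [-1.2, 1.3, 7.4]
opening: 62.2
finger_force: 41.7
clock: 10.03
tcp_pos: [442.1, -258.4, 118.4]
eef_rot: [1.0, 0.0, 0.003, 0.002]
force: [0.7, -1.2, -0.3]
opening: 62.2
finger_force: 44.0
{'cup': [(0.97, [340.8, -175.0, -1.3]), (0.93, [386.7, -386.2, -0.5]), (0.76, [331.4, -298.7, -4.0]), (0.56, [438.5, -257.7, 105.1])]}
{'cup': [(0.92, [340.9, -174.0, 0.2]), (0.9, [386.9, -383.3, -0.2]), (0.75, [434.4, -257.5, 97.5])]}
{'cup': [(0.94, [438.0, -254.1, 96.1]), (0.86, [388.4, -387.5, 3.0]), (0.48, [535.5, -59.2, 2.0])]}
```

```bash
python3 -m inch '[[1,-0.1,-0.5,0,0],[1,-0.1,-1,0,0],[1,-0.1,-1,0,0],[1,-0.1,-1,0,0],[1,-0.1,-1,0,0],[1,-0.1,-1,0,0],[1,-0.1,-1,0,0],[1,-0.1,-1,0,0],[1,0,-1,0,0],[1,0,-1,0,0],[1,0,-1,0,0],[1,0,-1,0,0],[1,0,-1,0,0],[1,0,-1,0,0],[1,0,-1,0,0],[1,0,-1,0,0],[1,0,-1,0,0],[1,0,-1,0,0],[1,0,-1,0,0],[1,0,-1,0,0]]'
python3 -m inch '[[1,0,-1,0,0],[1,0,-1,0,0],[1,0,-0.6,0,0],[1,0,0,0.5,0],[1,0,0,1,0],[1,0,0,1,0],[1,0,0,0.5,0],[1,0,0,0,0]]'
python3 - <<'E'
from h import *
for c in('side','scene','wrist'):print(see(c,['cup','cup_spot','chute_lip'],n=5))
E
```

```text
clock: 12.0
tcp_pos: [422.8, 134.7, 113.5]
eef_rot: [1.0, 0.0, -0.001, -0.0]
force: [0.5, -0.7, -1.4]
opening: 61.7
finger_force: 44.0
clock: 12.67
tcp_pos: [421.0, 184.6, 51.1]
eef_rot: [1.0, -0.0, -0.003, 0.001]
force: [-0.4, 0.1, -1.5]
opening: 62.1
finger_force: 44.2
{'cup': [(0.79, [412.8, 186.0, 32.1]), (0.79, [338.9, -173.9, 1.9]), (0.65, [333.4, -298.3, -1.1]), (0.39, [389.5, -384.5, -1.3])], 'cup_spot': [(0.93, [485.7, 190.2, 4.3])], 'chute_lip': [(0.56, [504.6, 190.5, 87.9])]}
{'cup': [(0.75, [389.7, -384.2, -0.4]), (0.74, [419.9, 186.3, 38.0]), (0.64, [341.6, -174.3, -0.1]), (0.54, [581.9, 193.6, 215.1])], 'cup_spot': [(0.57, [489.3, 191.1, 6.4])], 'chute_lip': [(0.83, [506.2, 189.4, 84.3]), (0.16, [585.9, 193.6, 214.4])]}
{'cup': [(0.92, [425.1, 189.1, 40.3])], 'cup_spot': [(0.63, [483.3, 191.2, 7.2])], 'chute_lip': [(0.91, [508.5, 192.3, 81.4])]}
```

```bash
python3 -m inch '[[1,0,-0.2,0.6,0],[1,0,0,0.45,0],[1,0,0,0,0],[1,0.5,0,0,0],[1,0.7,0,0,0],[1,0.7,0,0,0],[1,0.7,0,0,0],[1,0.4,0,0,0],[1,0.2,0,0,0],[1,0,0,0,0],[1,0,0,0,0]]'
python3 - <<'E'
from h import *
import cv2
b=cams.camera('side')
cv2.imwrite('pics/s5.png',cv2.resize(b['image'][220:380,170:350],(675,600))[:,:,::-1])
for c in('side','scene','wrist'):print(see(c,['cup','cup_spot'],n=3))
E
```

```text
clock: 14.18
tcp_pos: [487.6, 189.2, 32.9]
eef_rot: [1.0, -0.0, -0.0, 0.0]
force: [-0.7, -0.3, -1.8]
opening: 62.2
finger_force: 44.2
{'cup': [(0.9, [479.8, 189.4, 15.5]), (0.75, [388.8, -386.5, -1.0]), (0.72, [341.6, -172.4, -0.8])], 'cup_spot': [(0.68, [486.7, 189.1, 7.0])]}
{'cup': [(0.87, [391.9, -384.0, -3.0]), (0.65, [331.7, -297.9, -2.9]), (0.63, [338.6, -173.5, 2.1])], 'cup_spot': [(0.93, [484.8, 188.8, 3.2]), (0.63, [631.4, 195.6, 225.3]), (0.49, [588.8, 194.5, -3.3])]}
{'cup': [], 'cup_spot': []}
```

View pics/s5.png

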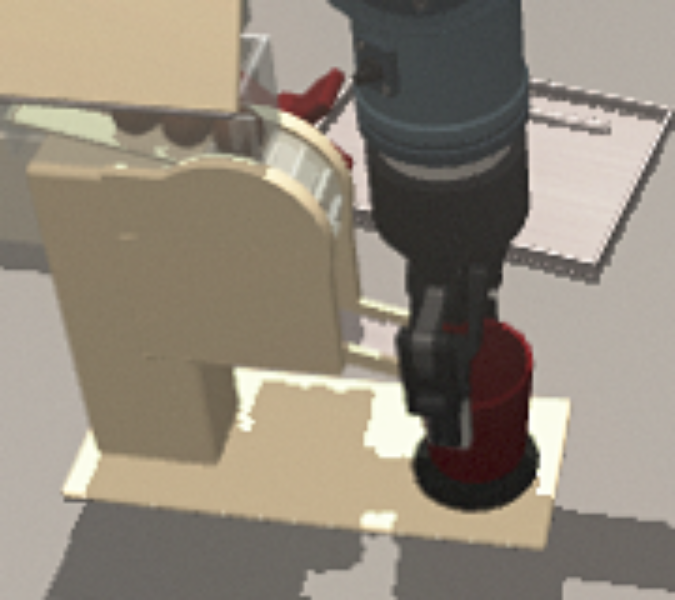

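The cup hangs just over the black pad (pad at about (475,485) in the crop) and slightly above it, with the gripper clear of the chute. I'll lower it.

```bash
python3 -m inch '[[1,0,0,0.15,0],[1,0,0,0.15,0],[1,0,0,0.1,0],[1,0,0,0,0],[1,0,0,0,0]]'
```

```text
clock: 15.1
tcp_pos: [487.8, 189.3, 24.7]
eef_rot: [1.0, 0.0, -0.0, 0.0]
force: [-0.1, -0.4, -0.6]
opening: 61.9
finger_force: 44.2
```

```bash
python3 -m inch '[[1,0,0,0.05,0],[1,0,0,0,0],[-1,0,0,0,0],[-1,0,0,0,0],[-1,0,0,0,0],[-1,0,0,0,0],[-1,-0.4,0,0,0],[-1,-0.8,0,0,0],[-1,-1,0,0,0],[-1,-1,0,0,0],[-1,-1,0,0,0],[-1,0,0,0,0]]'
python3 - <<'E'
from h import *
for c in('side','scene','wrist'):print(see(c,['cup','cup_spot'],n=1))
E
```

```text
clock: 16.1
tcp_pos: [398.9, 189.2, 23.0]
eef_rot: [1.0, 0.001, -0.003, 0.0]
force: [0.1, -0.1, -1.2]
opening: 85.4
finger_force: 0.0
{'cup': [(0.97, [483.3, 193.0, 5.5])], 'cup_spot': [(0.7, [486.7, 187.4, 7.2])]}
{'cup': [(0.97, [330.4, -294.7, -3.8])], 'cup_spot': [(0.96, [486.0, 192.3, 5.1])]}
{'cup': [(0.88, [484.3, 190.8, 7.9])], 'cup_spot': []}
```

The cup stands at (484,191) on the pad. Next is the knob: up, over it and behind it.

```bash
python3 -m inch '[[1,0,0.4,-1,0],[1,0,0.4,-1,0],[1,0,0.4,-1,0],[1,0,0.4,-1,0],[1,0.5,0.3,-1,0],[1,0.5,0.3,-1,0],[1,0.5,0.3,-1,0],[1,0.5,0.3,-1,0],[1,0.5,0.3,-1,0],[1,0.5,0.3,-1,0],[1,0.95,0,0,0],[1,0.95,0,0,0],[1,0.95,0,0,0],[1,0.95,0,0,0],[1,0.95,0,0,0],[1,0.95,0,0,0],[1,0.95,0,0,0],[1,0.95,0,0,0],[1,0.95,0,0,0],[1,0.95,0,0,0]]'
python3 -m inch '[[1,0,0,0,0]]'
python3 - <<'E'
from h import *
import cv2
a=cams.camera('wrist');b=cams.camera('scene')
print([(round(d['p'],2),d['at']) for d in cams.spot_point(a,'paddle_axis')])
cv2.imwrite('pics/k6.png',np.hstack([cv2.resize(a['image'],(480,300)),cv2.resize(b['image'][170:290,380:500],(300,300))])[:,:,::-1])
E
```

```text
clock: 18.22
tcp_pos: [655.0, 121.2, 223.5]
eef_rot: [1.0, -0.0, -0.0, -0.0]
force: [0.3, 0.1, 0.6]
opening: 0.2
finger_force: 0.0
clock: 18.3
tcp_pos: [656.6, 120.7, 223.2]
eef_rot: [1.0, -0.0, 0.0, 0.0]
force: [-0.6, -0.2, -1.2]
opening: -0.1
finger_force: 0.0
[(0.72, [634.1, 195.1, 227.2])]
```

View pics/k6.png

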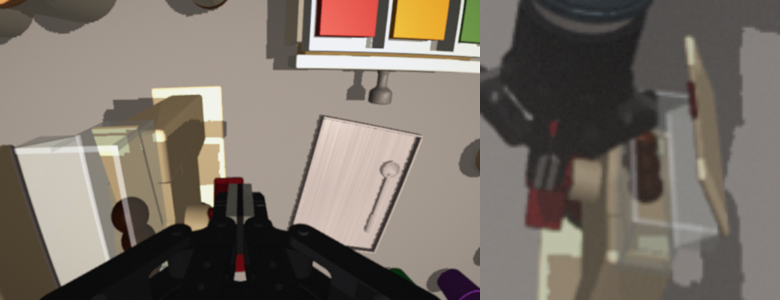

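The finger stands behind the knob, with the red wings at (228,185) just in front of it. The scene crop agrees. Going down and pushing towards -x.

```bash
python3 -m inch '[[1,0,0,0.9,0],[1,0,0,0.9,0],[1,0,0,0.7,0],[1,0,0,0,0],[1,-0.4,0,0,0],[1,-0.4,0,0,0],[1,-0.4,0,0,0],[1,-0.3,0,0,0],[1,-0.3,0,0,0],[1,0,0,0,0]]'
```

```text
clock: 19.28
tcp_pos: [620.1, 121.4, 178.4]
eef_rot: [1.0, 0.0, 0.005, 0.0]
force: [3.6, -0.6, 2.6]
opening: -0.2
finger_force: 2.4
```

```bash
python3 -m inch '[[1,-0.3,0,0,0],[1,-0.3,0,0,0],[1,0,0,0,0]]'
```

```text
clock: 19.53
tcp_pos: [604.9, 121.5, 174.9]
eef_rot: [1.0, 0.0, -0.0, -0.0]
force: [0.6, 0.0, -0.5]
opening: -0.2
finger_force: 0.0
```

```bash
python3 -m inch '[[1,-0.25,0,0,0],[1,-0.1,0,0,0],[1,0,0,0,0],[1,0,0,-0.5,0],[1,0,0,-1,0],[1,0,0,-1,0],[1,0,0,0,0],[1,0,0,0,0]]'
python3 - <<'E'
from h import *
import cv2
b=cams.camera('scene');a=cams.camera('side')
for c in('side','scene'):print(see(c,['ball1','cup'],n=6))
cv2.imwrite('pics/k7.png',np.hstack([cv2.resize(b['image'][190:310,380:480],(300,360)),cv2.resize(a['image'][210:370,170:350],(405,360))])[:,:,::-1])
E
```

```text
clock: 20.2
tcp_pos: [600.2, 121.4, 226.0]
eef_rot: [1.0, 0.0, 0.002, -0.0]
force: [1.1, 0.3, -0.7]
opening: 0.2
finger_force: 0.0
{'ball1': [(0.42, [485.1, 186.8, 21.4])], 'cup': [(0.86, [481.9, 187.9, 4.5]), (0.82, [329.7, -300.6, -1.6]), (0.67, [340.6, -174.0, 1.1]), (0.61, [388.1, -384.5, 0.7])]}
{'ball1': [(0.61, [611.2, 197.4, 221.7]), (0.46, [635.0, 195.4, 227.0]), (0.43, [585.8, 192.9, 219.8])], 'cup': [(0.87, [330.8, -299.8, -2.8]), (0.71, [532.4, -55.7, -0.7]), (0.68, [388.2, -382.7, 2.2]), (0.65, [340.6, -172.0, 0.4]), (0.64, [484.8, 190.3, 5.3])]}
```

View pics/k7.png

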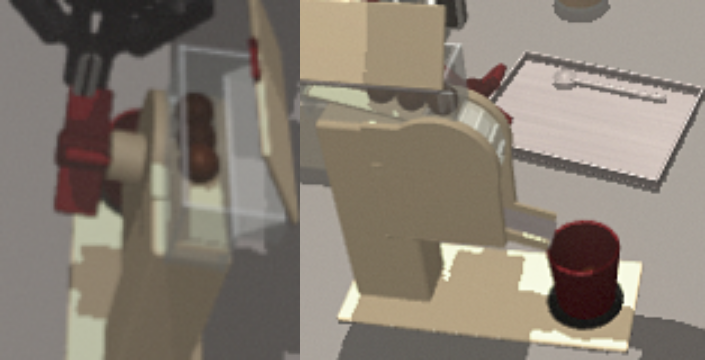

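The first ball is in the cup (network: (485,187,21)) and the knob stands in an X again, with three balls showing in the hopper. Now the second click, done the same way.

```bash
python3 -m inch '[[1,0.9,0,0,0],[1,1,0,0,0],[1,0.9,0,0,0],[1,0,0,0,0],[1,0,0,0.9,0],[1,0,0,0.9,0],[1,0,0,0.7,0],[1,0,0,0,0],[1,-0.4,0,0,0],[1,-0.4,0,0,0],[1,-0.4,0,0,0],[1,-0.3,0,0,0],[1,-0.3,0,0,0],[1,0,0,0,0]]'
```

```text
clock: 21.77
tcp_pos: [621.1, 121.4, 178.4]
eef_rot: [1.0, 0.0, 0.005, -0.0]
force: [4.2, -0.5, 2.7]
opening: 0.1
finger_force: 2.3
```

```bash
python3 -m inch '[[1,-0.3,0,0,0],[1,-0.3,0,0,0],[1,-0.15,0,0,0],[1,0,0,0,0]]'
```

```text
clock: 22.1
tcp_pos: [602.6, 121.5, 174.2]
eef_rot: [1.0, 0.0, -0.001, -0.0]
force: [-0.1, -0.7, 0.4]
opening: -0.4
finger_force: 0.0
```

```bash
python3 -m inch '[[1,-0.15,0,0,0],[1,0,0,0,0],[1,0,0,-0.5,0],[1,0,0,-1,0],[1,0,0,-1,0],[1,0,0,-1,0],[1,0,0,-1,0],[1,0,0,-1,0],[1,0,0,-1,0],[1,0,0,-1,0],[1,0,0,-1,0],[1,0,0,0,0]]'
python3 - <<'E'
from h import *
import cv2
b=cams.camera('scene');a=cams.camera('side')
for c in('side','scene'):print(see(c,['ball1','lid_edge','lid_hinge'],n=6))
cv2.imwrite('pics/k8.png',np.hstack([cv2.resize(b['image'][190:310,380:480],(300,360)),cv2.resize(a['image'][200:360,160:340],(405,360))])[:,:,::-1])
E
```

```text
clock: 23.1
tcp_pos: [602.8, 121.4, 349.8]
eef_rot: [1.0, 0.0, 0.004, -0.0]
force: [-0.3, -0.6, 1.0]
opening: -0.3
finger_force: 0.0
{'ball1': [(0.39, [493.8, 187.3, 22.1])], 'lid_edge': [(0.71, [631.9, 212.7, 320.8])], 'lid_hinge': [(0.97, [632.1, 233.9, 261.9]), (0.68, [587.7, 195.9, 0.7])]}
{'ball1': [(0.56, [634.1, 193.9, 228.6]), (0.49, [583.9, 193.4, 217.6]), (0.43, [607.5, 198.3, 220.4])], 'lid_edge': [(0.8, [633.7, 210.0, 316.1]), (0.31, [634.0, 235.9, 261.2])], 'lid_hinge': [(0.81, [631.6, 236.5, 263.5]), (0.18, [484.4, 191.8, 1.7])]}
```

View pics/k8.png

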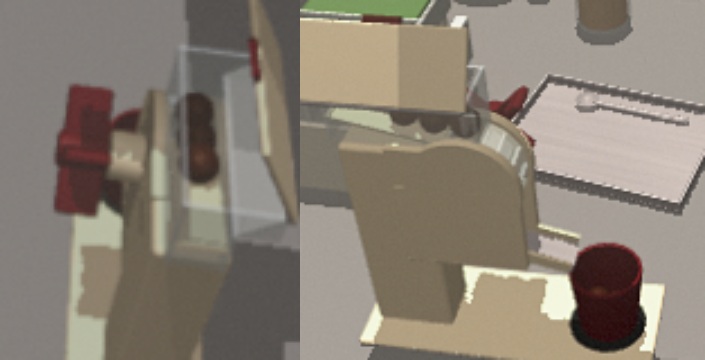

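Two balls are in the cup (the top one shows at (598,290)), the knob stands in an X, and the lid is still open with its edge near (632,211,319). Next: go over it to its outer side and push it down.

```bash
python3 -m inch '[[1,0.24,-0.92,0,0],[1,0.24,-0.92,0,0],[1,0.24,-0.92,0,0],[1,0.24,-0.92,0,0],[1,0.24,-0.92,0,0],[1,0.24,-0.92,0,0],[1,0.24,-0.92,0,0],[1,0,0,0.4,0],[1,0,0,1,0],[1,0,0,1,0],[1,0,0,0.95,0],[1,0,0,0,0]]'
python3 -m inch '[[1,0,0.3,0,0],[1,0,0.4,0.05,0],[1,0,0.4,0.1,0],[1,0,0.4,0.2,0],[1,0,0,0,0]]'
```

```text
clock: 24.6
tcp_pos: [632.2, 249.2, 271.2]
eef_rot: [1.0, -0.0, -0.004, 0.001]
force: [0.1, 0.1, -0.8]
opening: 0.1
finger_force: 0.0
clock: 25.02
tcp_pos: [635.2, 218.0, 270.6]
eef_rot: [1.0, -0.001, 0.001, 0.0]
force: [-0.3, 0.4, 0.1]
opening: -0.3
finger_force: 0.2
```

```bash
python3 -m inch '[[1,0,0.35,0.25,0],[1,0,0.3,0.3,0],[1,0,0.2,0.2,0],[1,0,0,0,0]]'
python3 - <<'E'
from h import *
print(see('side',['lid_edge'],n=2),see('scene',['lid_edge'],n=2))
E
```

```text
clock: 25.35
tcp_pos: [634.1, 201.7, 253.4]
eef_rot: [1.0, -0.0, -0.001, 0.001]
force: [-0.3, 0.2, 0.5]
opening: 0.1
finger_force: 0.0
{'lid_edge': [(0.71, [634.9, 176.6, 273.9])]} {'lid_edge': [(0.86, [633.0, 173.1, 264.7])]}
```

```bash
python3 -m inch '[[1,0,0.1,0.1,0],[1,0,0.2,0.1,0],[1,0,0,0,0]]'
```

```text
clock: 25.8
tcp_pos: [635.0, 197.4, 251.9]
eef_rot: [1.0, 0.0, 0.001, -0.001]
force: [-0.7, 2.1, 4.6]
opening: -0.1
finger_force: 2.4
```

```bash
python3 -m inch '[[1,0,0,0.12,0],[1,0,0,0,0],[1,0,0,0,0]]'
```

```text
clock: 26.05
tcp_pos: [635.1, 197.5, 251.8]
eef_rot: [1.0, 0.0, 0.002, -0.0]
force: [-4.4, 0.9, 12.1]
opening: 0.1
finger_force: 6.2
```

The lid is hard shut: the height no longer changes while the force rises to 12 N. Back to the cup from the front.

```bash
python3 -m inch '[[1,0,0,-1,0],[1,0,0,-1,0],[1,-1,0.04,0,0],[1,-1,0.04,0,0],[1,-1,0.04,0,0],[1,-1,0.04,0,0],[1,-1,0.04,0,0],[1,-1,0.04,0,0],[1,-1,0.04,0,0],[1,-1,0.04,0,0],[1,-1,0.04,0,0],[1,-1,0.04,0,0],[1,-1,0,0,0],[1,-0.9,0,0,0],[-1,0,0,0,0]]'
python3 -m inch '[[-1,0,0,1,0],[-1,0,0,1,0],[-1,0,0,1,0],[-1,0,0,1,0],[-1,0,0,1,0],[-1,0,0,1,0],[-1,0,0,1,0],[-1,0,0,1,0],[-1,0,0,1,0],[-1,0,0,1,0],[-1,0,0,0.8,0],[-1,0,0,0.5,0],[-1,0,0,0,0]]'
python3 - <<'E'
from h import *
import cv2
for c in('side','wrist','scene'):print(see(c,['cup','ball1'],n=5))
print(see('side',['lid_edge','tray'],n=2))
E
```

```text
clock: 27.3
tcp_pos: [394.2, 189.1, 288.6]
eef_rot: [1.0, 0.001, -0.0, 0.0]
force: [-0.2, 0.5, 0.7]
opening: 11.0
finger_force: 0.0
clock: 28.38
tcp_pos: [395.3, 188.6, 60.6]
eef_rot: [1.0, -0.0, -0.002, 0.0]
force: [-0.2, 0.3, 0.5]
opening: 85.4
finger_force: 0.0
{'cup': [(0.94, [329.0, -299.7, -1.3]), (0.8, [339.2, -175.0, 1.5]), (0.7, [482.2, 189.6, 7.1])], 'ball1': [(0.55, [492.2, 185.2, 21.8])]}
{'cup': [(0.74, [486.1, 188.6, 5.0])], 'ball1': [(0.84, [475.2, 197.8, 32.2]), (0.78, [492.1, 181.7, 28.9])]}
{'cup': [(0.86, [385.4, -382.5, -0.4]), (0.84, [341.2, -172.4, 0.1]), (0.59, [331.1, -297.1, -3.2]), (0.5, [482.7, 189.7, 6.5])], 'ball1': []}
{'lid_edge': [(0.85, [636.4, 175.4, 273.3])], 'tray': [(0.98, [537.6, -54.2, -0.8])]}
```

Both balls are seen in the cup. Grasp it again.

```bash
python3 -m inch '[[-1,0,0,0.9,0],[-1,0,0,0.9,0],[-1,0,0,0,0],[-1,0.6,0,0,0],[-1,0.9,0,0,0],[-1,0.9,0,0,0],[-1,0.9,0,0,0],[-1,0.7,0,0,0],[-1,0.5,0,0,0],[-1,0.1,0,0,0],[-1,0,0,0,0]]'
```

```text
clock: 29.9
tcp_pos: [488.9, 189.1, 27.0]
eef_rot: [1.0, -0.0, -0.0, -0.0]
force: [0.3, 0.2, -0.0]
opening: 85.7
finger_force: 0.0
```

```bash
python3 -m inch '[[-1,0,0,0.15,0],[1,0,0,0,0],[1,0,0,0,0],[1,0,0,0,0],[1,0,0,0,0],[1,0,0,0,0],[1,0,0,0,0]]' 40
python3 -m inch '[[1,0,0,-0.15,0],[1,0,0,0,0]]'
```

```text
clock: 30.48
tcp_pos: [487.9, 189.1, 24.1]
eef_rot: [1.0, 0.0, -0.0, 0.0]
force: [-2.3, -0.4, 4.8]
opening: 62.1
finger_force: 42.8
clock: 30.65
tcp_pos: [488.4, 189.2, 27.0]
eef_rot: [1.0, 0.0, 0.0, -0.0]
force: [0.5, 0.2, -1.7]
opening: 61.8
finger_force: 43.8
```

```bash
python3 -m inch '[[1,-0.4,0,0,0],[1,-0.8,0,0,0],[1,-0.9,0,0,0],[1,-0.9,0,0,0],[1,-0.8,0,0,0],[1,-0.3,0,0,0],[1,0,0,-0.4,0],[1,0,0,-0.8,0],[1,0,0,-0.9,0],[1,0,0,-0.9,0],[1,0,0,-0.4,0],[1,0,0,0,0]]'
python3 - <<'E'
from h import *
import cv2
for c in('scene','side'):
    p=cams.camera(c);m=cams.cut_out(p,'tray')[0]['pixels'].astype(np.uint8)
    pts=cv2.findContours(m,0,2)[0];pts=max(pts,key=len).astype(np.float32)
    K=np.array([[p['fx'],0,p['cx']],[0,p['fy'],p['cy']],[0,0,1]])
    u=cv2.undistortPoints(pts,K,np.array(p['distortion'],float))[:,0]
    P=np.array(p['pose']);d=np.c_[u,np.ones(len(u))]@P[:3,:3].T
    w=P[:3,3]+d*((12-P[2,3])/d[:,2:])
    print(cv2.minAreaRect(w[:,:2].astype(np.float32)),see(c,['tray','teaspoon'],n=1))
E
```

```text
clock: 31.65
tcp_pos: [409.3, 189.5, 97.3]
eef_rot: [1.0, -0.0, 0.003, -0.0]
force: [0.4, -0.4, -1.6]
opening: 62.1
finger_force: 44.2
((540.9307250976562, -57.91839599609375), (164.50770568847656, 229.55361938476562), 79.84818267822266) {'tray': [(0.7, [532.7, -57.1, -1.2])], 'teaspoon': [(0.73, [521.7, -111.2, 5.8])]}
((545.3049926757812, -53.78614044189453), (175.1508026123047, 205.15899658203125), 79.97872924804688) {'tray': [], 'teaspoon': [(0.47, [525.8, -106.4, 3.3])]}
```

```bash
python3 -m inch '[[1,0.1,0.5,0,0],[1,0.2,0.9,0,0],[1,0.2,1,0,0],[1,0.2,1,0,0],[1,0.7,1,0,0],[1,0.9,1,0,0],[1,0.9,1,0,0],[1,0.9,1,0,0],[1,0.9,1,0,0],[1,0.9,1,0,0],[1,0.7,0.9,0,0],[1,0.3,0.55,0,0],[1,0,0,0,0],[1,0,0,0,0]]'
python3 - <<'E'
from h import *
for c in('scene','side','wrist'):print(see(c,['cup','tray','teaspoon','ball1'],n=5))
E
```

```text
clock: 33.32
tcp_pos: [544.0, -28.3, 94.3]
eef_rot: [1.0, -0.001, -0.001, -0.0]
force: [-0.7, 0.2, -1.9]
opening: 61.8
finger_force: 44.2
{'cup': [(0.94, [332.2, -299.6, -0.8]), (0.83, [339.7, -174.6, 0.9]), (0.73, [387.9, -382.8, -1.7]), (0.6, [540.0, -29.1, 77.0])], 'tray': [(0.94, [533.1, -53.8, -2.1])], 'teaspoon': [(0.48, [521.9, -115.2, 3.1]), (0.23, [531.6, -20.9, 106.8])], 'ball1': [(0.63, [533.9, -21.6, 110.1]), (0.4, [592.3, -300.0, 2.7])]}
{'cup': [(0.98, [385.0, -385.3, 0.1]), (0.94, [537.9, -25.6, 77.3]), (0.91, [337.4, -176.9, 1.3]), (0.72, [328.1, -300.9, -0.8])], 'tray': [], 'teaspoon': [(0.49, [524.9, -103.6, 6.1])], 'ball1': []}
{'cup': [(0.93, [542.0, -27.0, 76.6]), (0.76, [338.5, -172.9, 0.6]), (0.73, [326.5, -298.3, -1.8])], 'tray': [(0.85, [537.1, -55.7, 2.7])], 'teaspoon': [(0.58, [523.3, -111.4, 5.8])], 'ball1': [(0.93, [531.9, -19.4, 101.8]), (0.64, [552.5, -36.7, 96.2]), (0.16, [587.8, 196.0, 0.4])]}
```

```bash
python3 -m inch '[[1,0,0,0.5,0],[1,0,0,0.8,0],[1,0,0,0.8,0],[1,0,0,0.6,0],[1,0,0,0.3,0],[1,0,0,0.2,0],[1,0,0,0.1,0],[1,0,0,0,0],[1,0,0,0,0]]'
```

```text
clock: 34.82
tcp_pos: [545.2, -28.0, 29.3]
eef_rot: [1.0, 0.0, 0.001, 0.0]
force: [0.1, 0.5, -2.1]
opening: 61.9
finger_force: 44.3
```

```bash
python3 -m inch '[[1,0,0,0.2,0],[1,0,0,0.1,0],[1,0,0,0.1,0],[1,0,0,0,0],[1,0,0,0,0]]'
```

```text
clock: 35.23
tcp_pos: [545.0, -27.9, 21.1]
eef_rot: [1.0, 0.0, 0.0, 0.0]
force: [0.1, 0.4, 1.6]
opening: 62.1
finger_force: 44.5
```

Touching (force -2.1 to +1.6). Release and rise.

```bash
python3 -m inch '[[-1,0,0,0,0],[-1,0,0,0,0],[-1,0,0,0,0],[-1,0,0,0,0],[-1,0,0,0,0],[-1,0,0,-0.5,0],[-1,0,0,-1,0],[-1,0,0,-1,0],[-1,0,0,-1,0],[-1,0,0,-1,0],[-1,0,0,-1,0],[-1,0,0,-1,0],[-1,0,0,-1,0],[-1,0,0,0,0],[-1,0,0,0,0]]'
python3 - <<'E'
from h import *
import cv2
b=cams.camera('scene');a=cams.camera('side')
for c in('scene','side','wrist'):print(see(c,['cup','teaspoon','ball1','lid_edge'],n=6))
cv2.imwrite('pics/f9.png',np.hstack([cv2.resize(b['image'][180:310,270:480],(420,260)),cv2.resize(a['image'][190:370,150:360],(303,260))])[:,:,::-1])
E
```

```text
clock: 36.48
tcp_pos: [545.6, -28.1, 172.5]
eef_rot: [1.0, 0.0, 0.002, 0.0]
force: [-0.2, -1.2, -0.2]
opening: 85.7
finger_force: 0.0
{'cup': [(0.89, [540.1, -28.1, 4.7]), (0.82, [332.4, -294.9, -0.9]), (0.63, [341.3, -170.0, 0.1]), (0.61, [387.0, -382.4, -4.0])], 'teaspoon': [(0.75, [520.0, -113.7, 2.0]), (0.42, [634.1, 238.9, 260.8])], 'ball1': [(0.43, [534.4, -21.4, 31.3])], 'lid_edge': [(0.87, [636.0, 175.1, 264.1])]}
{'cup': [(0.92, [541.4, -28.1, 4.7]), (0.89, [328.2, -298.0, -1.3]), (0.74, [389.3, -387.6, -0.6]), (0.73, [337.8, -173.3, 0.2])], 'teaspoon': [(0.6, [524.8, -106.1, 2.6])], 'ball1': [], 'lid_edge': [(0.61, [634.4, 174.1, 269.5]), (0.27, [537.4, -56.2, -2.4])]}
{'cup': [(0.69, [340.8, -172.2, 1.8]), (0.65, [389.5, -389.3, 1.2]), (0.57, [543.8, -28.8, 0.7])], 'teaspoon': [(0.7, [526.6, -113.4, 6.3])], 'ball1': [(0.9, [549.2, -35.4, 23.8]), (0.81, [532.8, -17.1, 30.0])], 'lid_edge': []}
```

View pics/f9.png

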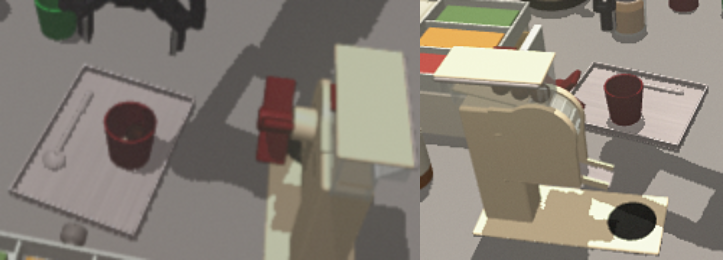

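The cup stands upright on the tray at (130,135) beside the spoon, with both balls in it. The lid is flat shut, the knob stands in an X, and the gripper is clear. Handing in.

```bash
python3 -c "
from plant import workorder
print(workorder.sign_off())"
```

```text
the job is handed in; nothing more can be done
None
```

I handed the job in at about 36.5 s: lid shut, two balls in the cup, and the cup upright on the tray beside the spoon; sign-off returned no verdict, and a first failed grasp slid the cup about 15 mm while it stayed upright.

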